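Open the tea chest

ROBOT

A 6-joint arm with a two-finger parallel gripper is mounted at the origin on a cart in front of the work surface, level with it; the furniture and walls round the work are solid. World frame = base frame: x ahead of the robot, y to its left, z up, the work surface at z = 0. Lengths are in mm, angles in rad, forces in N, time in s.
With the tool pointing down it reaches from about 275 to 1000 mm from the base axis. Payload 8.4 kg.
Tool frame: the origin (TCP) lies midway between the tips of the shut fingers; the grasp point (between the pads) lies 19 mm behind it; z points along the fingers, y is the line along which they close (so a half turn about z gives the same grasp; the last joint's range is limited). The gripper opens to 85 mm and grips with 20 to 120 N. Pads are 22 mm wide; open, the fingers measure 114 mm over their backs; the gripper's body (76 mm by 85 mm) begins 54 mm behind the grasp point. The pads swing forward as they close: fully open they stand 13 mm farther back than shut.
Start: joints at [-1.217, 0.353, 1.633, -0, 1.155, -0.002], TCP at [217.711, -585.858, 231.281] pointing down, gripper open.
Joint ranges: [-2.63, 2.63], [-0.92, 2.1], [0.06, 2.66], [-1.3, 4.44], [0, 2.69], [-3.02, 3.02]. Speed limits (rad/s): [2.22, 2.22, 2.79, 3.14, 3.14, 3.14].

INTERFACE

Orientations are given as [roll, pitch, yaw] about the fixed x, y, z axes, in that order (R = Rz(yaw) Ry(pitch) Rx(roll)).
In Python, from rig import r, imaging gives the robot as it stands. The module is installed in compiled form; this text tells all that it offers.
- The arm moves only by the tool arm_command, never from a script. Its argument "deltas" is a list of rows, each an object of numbers: "hand": the finger opening in mm, from 0 to 85.4; "tx", "ty", "tz": the shift along the tool's x, y, z in mm; "wx", "wy", "wz": the turn, a rotation vector about the tool's x, y, z in rad. A call has 1 to 8 rows; each row shifts and turns the commanded pose from where the row before left it, along the tool's axes as they then stand; what a row does not reach is not made up. A row lasts 1/8 s, in which the tool goes at most 62.5 mm and 10.7 degrees, less where a joint would pass 70% of its speed; a pose out of reach is approached as far as the arm can. A call with a gripper value outside its range is refused whole. The fingers move at their own pace and stop on an object; "squeeze" is the grip in N (left out, the last holds). Time passes only in rows, so rows that do not move let the fingers close. It gives the time, the measured TCP pose, the force, the opening and the grip force at its end, in the units of the state.
- r.sense(): the state, without advancing time (a new reading comes with each control period).
- imaging.grab_frame(name): name is "scene" or "top" or "wrist"; returns a dict with "image" (400x640x3 uint8, red, green, blue), "mtx" (3x3 intrinsics, pixels), "world_to_cam" (4x4, takes a point from world to camera coordinates). Camera axes: x right, y up, looking along -z (the intrinsics and any distortion apply to the point x, -y, -z); pixel columns grow to the right and rows downward; lengths in mm; the calibration is good to about 2 mm. A picture is of the moment at which its call begins. There is no depth.
- r.sign_off(): hands the job in; it is judged then, once.
The state is a dict: "clock": time; "qpos": joint angles; "qvel": joint speeds; "joint_efforts": joint torques, N m; "eef_pos": TCP position; "tcp_rot": TCP orientation; "contact_force": force on the tool from outside, world axes, zero at the start; "wrist_torque": the same for the moment, N m; "opening": opening from 0.0 (shut) to 1.0 (fully open); "grasp_force": force on a finger pad.
Only numpy, scipy, OpenCV 4.12 (cv2) and the standard library are available. Lean on these libraries where they do the work, as an engineer would, in place of code of your own. Each camera call takes 0.05 s, during which the arm holds its last target. There are 200 camera calls.

TASK

Open the wooden tea chest so that a guest can choose a tea bag. Working lightly with the fingertips, pull the brass clasp on its front forward until it lets go of the lid and drops; only then push the lid up by the lip on its front edge and over past upright, so that it falls back and stands wide open by itself. Pick up and carry nothing: leave the chest standing where it is, and do not disturb the mugs, vegetables and other things around it.

Things in the scene. Friction and masses are not known exactly. Their poses are not given: they have to be found in the camera images.
- tea_chest: loose wooden tea chest of 1.8 kg, full of tea bags, lid glazed; body 130 mm deep (its x), 220 mm wide (its y), 95 mm high, lid 14 mm thick on top (top of the closed lid 109 mm). Origin: centre of the underside. Its x axis points from the front (clasp, lips) to the back (lid hinge), y to the left seen from the front, z up. Front wall at x = -65 mm
- lid_hinge (a point): middle of the lid's hinge axis: along the chest's y axis, at the chest's x = 65, y = 0, z = 95 mm
- lid (a joint): lid angle in rad: 0 shut, 1.92 wide open (22 degrees past upright, a stop in the hinge; there its front edge stands about 50 mm behind the chest). The 300 g lid has little friction: below about 1.44 it falls shut, above about 1.48 it falls open and stays. The clasp physically holds it shut
- lip_left (a point): middle of the lower front edge of the left finger lip of the lid, a point 147 mm from the hinge axis. The two lips are wooden ledges 10 mm thick and 50 mm wide in y (from 42 to 93 mm either side of the middle) that stand 17 mm out from the chest's front wall, undersides 95 mm above the worktop when shut, with free space below for a fingertip. It moves with the lid
- lip_right (a point): the same point of the right lip (at the chest's y = -67.5 mm; left is +67.5)
- clasp (a joint): clasp angle in rad: 0 closed (upright, hooked over the lid's edge), grows as its top swings forward and down, about 2.3 hanging down the front (end of travel 2.7). The hook is clear of the lid from about 0.25. Light friction holds it shut (about 0.1 N at the tab moves it); past about 0.6 it drops by itself
- clasp_tab (a point): on the back face (towards the lid hinge) of the brass thumb tab at the middle of the front edge: upright when closed, 34 mm wide in y, 3 mm thick, top 12 mm above this point, which is then 18.5 mm above the lid's top (128 mm above the worktop). The hook plate on the lid starts 14 mm below it and reaches 9 mm further back. Clasp hinge: along the chest's y at its x = -69, z = 70 mm.
- tea_mug: cream mug with a handle, 78x116x101 mm, to the left front of the work; a bystander
- teaspoon: steel teaspoon, 138 mm long, lying to the left front; a bystander
- lemon: yellow lemon, 75x58x59 mm, to the left; a bystander
- onion: red onion, 84x81x82 mm, to the left; a bystander
- garlic: garlic bulb, 55 mm, to the left; a bystander
- dotted_mug: white mug with dots, 82x114x91 mm, at the back; a bystander
- pepper_mill: brown pepper mill, 58 mm across, 170 mm tall, at the back; a bystander

How it is judged:
By the outcome, as a careful person would: the job done as asked, in the order asked, and still so for the second after the job is handed in, with the robot touching nothing.
It also fails if it takes over 56 s, if anything falls off the work surface, if the arm or the gripper's body presses on something with over 40 N, if the wrist force passes 120 N, or if a joint passes its speed limit or range.

## Working session

There is one attempt and no reset: what is moved stays moved. The work goes in short steps, Python scripts to look and compute and a tool call to move; the robot and the scene stay as the last step left them, time stands still between calls to the robot, and variables do not carry over. Pictures are saved under pics/ and viewed, at most 10 in all, crops included, and the job is handed in when it is done.

Besides the shell and the picture viewer there is one more tool, called after "Emit:" by a JSON object that holds its "api" and its "payload", one argument or row to a line. arm_command: Moves the arm, as the interface text tells. Its arguments: {"type":"object","properties":{"deltas":{"type":"array"},"squeeze":{"type":"number"}},"required":["deltas"]}

```bash
mkdir -p pics; python3 - <<'E'
from rig import r, imaging
import cv2,pickle
for n in ("scene","top"):
    f=imaging.grab_frame(n); pickle.dump(f,open(n+".pkl","wb"))
    cv2.imwrite(f"pics/{n}0.png",f["image"][:,:,::-1]); 
print(r.sense())
E
```

```text
{'clock': 0.1, 'qpos': array([-1.21740490e+00,  3.53583209e-01,  1.63406935e+00,  7.76865278e-06,
        1.15522462e+00, -2.39069300e-03]), 'qvel': array([ 0.00061613, -0.00151875, -0.00239983,  0.00028555, -0.00014056,
       -0.00027735]), 'joint_efforts': array([-5.66693434e-04, -6.06360841e+01, -3.42822504e+01, -1.39583885e-04,
        3.98001837e-03, -1.56808608e-05]), 'eef_pos': array([ 217.55707018, -585.44152257,  230.62996388]), 'tcp_rot': array([-3.14030814e+00, -1.01742952e-05,  3.55778973e-01]), 'contact_force': array([0.09746415, 0.85002563, 0.0539071 ]), 'wrist_torque': array([-0.002948  ,  0.03711545, -0.00532354]), 'grasp_force': 0.0, 'opening': 0.998636561634919}
```

View pics/scene0.png

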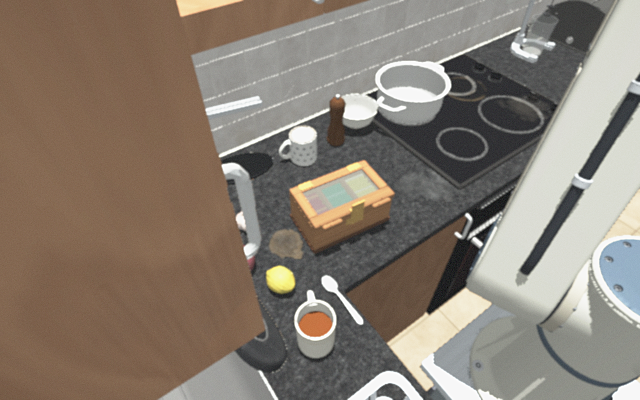

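View pics/top0.png

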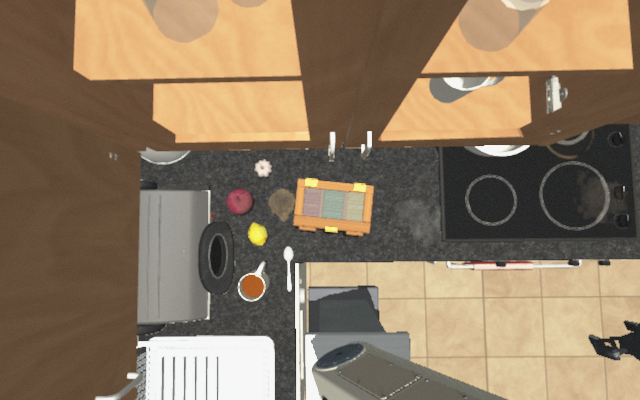

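The scene shows the chest at (342,205) with its clasp at (357,212). The top view shows the lid from about (296,180) to (373,235), with the clasp at (331,229). I'll enlarge both.

```bash
python3 - <<'E'
import cv2,pickle,numpy as np
s=pickle.load(open("scene.pkl","rb"));t=pickle.load(open("top.pkl","rb"))
a=cv2.resize(s["image"][150:260,280:400],None,fx=3.3,fy=5,interpolation=cv2.INTER_CUBIC)
a=cv2.resize(s["image"][150:250,280:400],(600,500),interpolation=cv2.INTER_CUBIC)
b=cv2.resize(t["image"][170:245,285:385],(800,600),interpolation=cv2.INTER_CUBIC)
cv2.imwrite("pics/c1.png",a[:,:,::-1]);cv2.imwrite("pics/c2.png",b[:,:,::-1])
for f in(s,t):
  E=f["world_to_cam"];print(f["mtx"].round(1).tolist(),(-E[:3,:3].T@E[:3,3]).round(),[k for k in f])
E
```

```text
[[388.7, 0.0, 320.9], [0.0, 388.7, 198.3], [0.0, 0.0, 1.0]] [ 42. 482. 806.] ['image', 'mtx', 'world_to_cam']
[[392.4, 0.0, 313.0], [0.0, 392.4, 195.9], [0.0, 0.0, 1.0]] [ 479.  106. 1230.] ['image', 'mtx', 'world_to_cam']
```

View pics/c1.png

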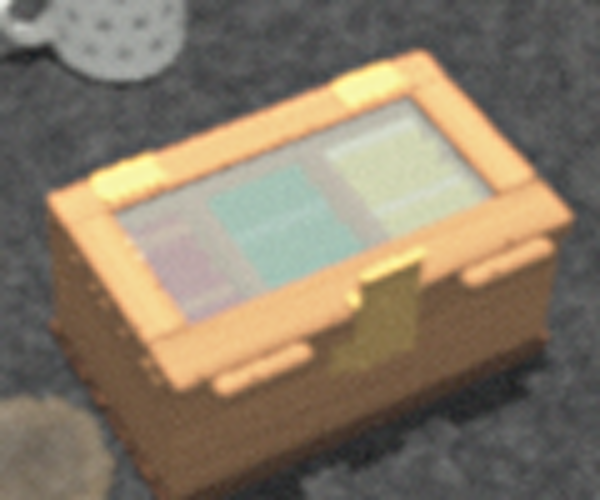

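View pics/c2.png

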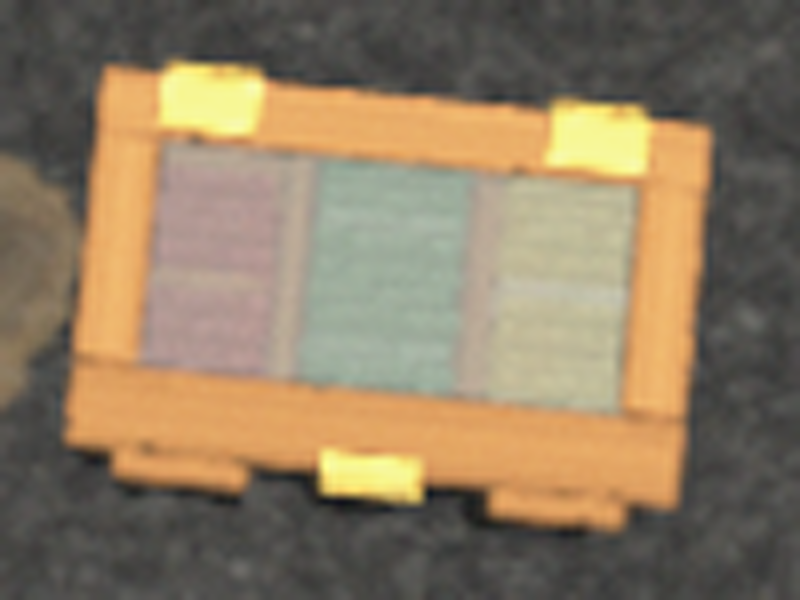

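The crops show the lid corners clearly. In c2 (8x) they are (105,65), (713,127), (680,508) and (65,443). In c1 (5x) they are (48,198), (425,50), (575,215) and (180,388). The clasp tab's top edge in c1 is (362,275) to (425,250). I'll fit the chest pose.

```bash
cat > h.py <<'E'
import pickle,numpy as np
def proj(f,P):
    P=np.atleast_2d(P);c=P@f["world_to_cam"][:3,:3].T+f["world_to_cam"][:3,3]
    return np.c_[c[:,0],-c[:,1]]/-c[:,2:]*[f["mtx"][0,0],f["mtx"][1,1]]+f["mtx"][:2,2]
def w(p,P):
    P=np.atleast_2d(P).astype(float);c,s=np.cos(p[2]),np.sin(p[2])
    return np.c_[p[0]+c*P[:,0]-s*P[:,1],p[1]+s*P[:,0]+c*P[:,1],P[:,2]]
E
python3 - <<'E'
from h import *
from scipy.optimize import least_squares
s=pickle.load(open("scene.pkl","rb"));t=pickle.load(open("top.pkl","rb"))
u=lambda a,k,o:(np.array(a)+.5)/k-.5+o
T=u([(105,65),(713,127),(680,508),(65,443),(112,480),(245,492),(490,515),(625,530)],8,[285,170])
S=u([(48,198),(425,50),(575,215),(180,388)],5,[280,150])
def res(p,full=False):
    xf,xb,hw=p[3:]
    C=[(xb,hw,109),(xb,-hw,109),(xf,-hw,109),(xf,hw,109)]
    L=[(-82,93,105),(-82,42,105),(-82,-42,105),(-82,-93,105)]
    a=proj(t,w(p,C+L))-T; b=proj(s,w(p,C))-S
    return np.r_[a.ravel(),b.ravel()]
o=least_squares(res,[550,50,0,-68,65,110])
print(o.x.round(3),o.fun.reshape(-1,2).round(1).tolist())
p=o.x
for n,P in dict(tab=(-69,0,128),lipL=(-82,67.5,95),lipR=(-82,-67.5,95)).items():
    print(n,w(p,P).round(1),proj(s,w(p,P)).round(1),proj(t,w(p,P)).round(1))
print(u([(362,275),(425,250)],5,[280,150]),proj(s,w(p,[(-69,17,140),(-69,-17,140)])))
def g(f,px,z):
    d=np.linalg.inv(f["mtx"])@[*px,1];d=np.array([d[0],-d[1],-d[2]])@f["world_to_cam"][:3,:3]
    c=-f["world_to_cam"][:3,:3].T@f["world_to_cam"][:3,3];return (c+d*(z-c[2])/d[2]).round()
for n,q,z in (("mugtop",(252,287),90),("lemon",(258,234),30),("spoontip",(289,290),3),("bowlspoon",(289,250),3),("cabinetedge",(235,146),0),("counter edge",(400,262),0)):print(n,g(t,q,z))
print("mill",g(s,(337,143),0),"dotted",g(s,(302,160),0))
E
```

```text
[ 5.41346e+02  7.00660e+01 -1.15000e-01 -7.04850e+01  6.48470e+01
  1.09475e+02] [[0.4, 0.1], [0.4, -0.1], [0.1, -0.5], [0.4, -0.3], [-0.1, -0.3], [1.0, 0.0], [-0.3, 0.2], [0.7, 0.2], [-0.3, 0.2], [-0.5, 0.5], [-0.2, 0.8], [-0.6, 0.8]]
tab [[472.8  78.  128. ]] [[356.4 204.3]] [[331.5 228.1]]
lipL [[467.6 146.5  95. ]] [[333.5 228.2]] [[307.5 230.1]]
lipR [[452.2  12.4  95. ]] [[382.2 206.6]] [[354.2 235. ]]
[[352.  204.6]
 [364.6 199.6]] [[350.43183915 203.5831558 ]
 [363.05935851 198.19603125]]
mugtop [306. 308.  90.]
lemon [457. 300.  30.]
spoontip [283. 209.   3.]
bowlspoon [406. 208.   3.]
cabinetedge [737. 378.   0.]
counter edge [ 365. -135.    0.]
mill [ 791. -110.   -0.] dotted [789.  25.   0.]
```

Emit:
{"api": "arm_command", "payload": {
  "deltas": [
    {"hand":0,"wz":0.157},
    {"hand":0,"wz":0.157},
    {"hand":0,"wz":0.157},
    {"hand":0,"tx":12,"ty":-43},
    {"hand":0,"tx":12,"ty":-43},
    {"hand":0,"tx":12,"ty":-43},
    {"hand":0,"tx":12,"ty":-43},
    {"hand":0,"tx":12,"ty":-43}
  ],
  "squeeze": 20
}}

```text
schema error: expected keys hand, tx, ty, tz, wx, wy, wz
```

Emit:
{"api": "arm_command", "payload": {
  "deltas": [
    {"tx":12,"ty":-43},
    {"tx":12,"ty":-43},
    {"tx":12,"ty":-43},
    {"tx":12,"ty":-43},
    {"tx":12,"ty":-43},
    {"tx":12,"ty":-43},
    {"tx":12,"ty":-43},
    {"tx":12,"ty":-43}
  ]
}}

```text
schema error: expected keys hand, tx, ty, tz, wx, wy, wz
```

```bash
cat >> h.py <<'E'
chest=(541.3,70.1,-.115)
def inchest(P):
    d=np.array(P,float)-[chest[0],chest[1],0];c,s=np.cos(chest[2]),np.sin(chest[2])
    return np.array([c*d[0]+s*d[1],-s*d[0]+c*d[1],d[2]]).round(1)
E
cat > st.py <<'E'
from rig import r
from h import *
s=r.sense();print(s["clock"],s["qpos"].round(4).tolist(),s["eef_pos"].round(1),s["tcp_rot"].round(3),"chest:",inchest(s["eef_pos"]),"F",s["contact_force"].round(1),s["opening"])
E
python3 st.py
```

```text
0.1 [-1.2174, 0.3536, 1.6341, 0.0, 1.1552, -0.0024] [ 217.6 -585.4  230.6] [-3.14  -0.     0.356] chest: [-246.4 -688.4  230.6] F [0.1 0.9 0.1] 0.998636561634919
```

All seven keys are needed in each row.

Emit:
{"api": "arm_command", "payload": {
  "deltas": [
    {"hand":0,"tx":0,"ty":0,"tz":0,"wx":0,"wy":0,"wz":0.157},
    {"hand":0,"tx":0,"ty":0,"tz":0,"wx":0,"wy":0,"wz":0.157},
    {"hand":0,"tx":0,"ty":0,"tz":0,"wx":0,"wy":0,"wz":0.157},
    {"hand":0,"tx":12,"ty":-43,"tz":0,"wx":0,"wy":0,"wz":0},
    {"hand":0,"tx":12,"ty":-43,"tz":0,"wx":0,"wy":0,"wz":0},
    {"hand":0,"tx":12,"ty":-43,"tz":0,"wx":0,"wy":0,"wz":0},
    {"hand":0,"tx":12,"ty":-43,"tz":0,"wx":0,"wy":0,"wz":0},
    {"hand":0,"tx":12,"ty":-43,"tz":0,"wx":0,"wy":0,"wz":0}
  ],
  "squeeze": 20
}}

```text
clock: 1.1
eef_pos: [302.2, -377.7, 231.1]
tcp_rot: [-3.141, 0.0, -0.115]
contact_force: [0.7, 0.2, -0.1]
opening: 0.004
grasp_force: 0.0
```

Emit:
{"api": "arm_command", "payload": {
  "deltas": [
    {"hand":0,"tx":12,"ty":-43,"tz":0,"wx":0,"wy":0,"wz":0},
    {"hand":0,"tx":12,"ty":-43,"tz":0,"wx":0,"wy":0,"wz":0},
    {"hand":0,"tx":12,"ty":-43,"tz":0,"wx":0,"wy":0,"wz":0},
    {"hand":0,"tx":12,"ty":-43,"tz":0,"wx":0,"wy":0,"wz":0},
    {"hand":0,"tx":12,"ty":-43,"tz":0,"wx":0,"wy":0,"wz":0},
    {"hand":0,"tx":12,"ty":-43,"tz":0,"wx":0,"wy":0,"wz":0},
    {"hand":0,"tx":12,"ty":-43,"tz":0,"wx":0,"wy":0,"wz":0},
    {"hand":0,"tx":12,"ty":-43,"tz":0,"wx":0,"wy":0,"wz":0}
  ]
}}

```text
clock: 2.1
eef_pos: [437.1, -47.0, 231.2]
tcp_rot: [3.142, 0.0, -0.115]
contact_force: [0.8, -0.9, -0.4]
opening: -0.002
grasp_force: 0.0
```

```bash
python3 st.py
```

```text
2.1 [-0.1106, 0.0584, 2.0097, -0.0001, 1.0736, 1.5754] [437.1 -47.  231.2] [ 3.142  0.    -0.115] chest: [ -90.  -128.3  231.2] F [ 0.8 -0.9 -0.4] -0.001899600805278164
```

Emit:
{"api": "arm_command", "payload": {
  "deltas": [
    {"hand":0,"tx":16,"ty":-42,"tz":0,"wx":0,"wy":0,"wz":0},
    {"hand":0,"tx":16,"ty":-43,"tz":0,"wx":0,"wy":0,"wz":0},
    {"hand":0,"tx":16,"ty":-43,"tz":0,"wx":0,"wy":0,"wz":0},
    {"hand":0,"tx":0,"ty":0,"tz":35,"wx":0,"wy":0,"wz":0},
    {"hand":0,"tx":0,"ty":0,"tz":35,"wx":0,"wy":0,"wz":0},
    {"hand":0,"tx":0,"ty":0,"tz":0,"wx":0,"wy":0,"wz":0}
  ]
}}

```text
clock: 2.85
eef_pos: [497.2, 73.0, 159.1]
tcp_rot: [3.14, 0.005, -0.115]
contact_force: [-0.1, -0.2, 0.7]
opening: 0.005
grasp_force: 0.0
```

```bash
python3 st.py; python3 - <<'E'
from rig import imaging
import cv2,pickle,numpy as np
s=imaging.grab_frame("scene");w=imaging.grab_frame("wrist")
a=cv2.resize(s["image"][100:260,260:420],(400,400),interpolation=cv2.INTER_CUBIC)
b=w["image"][:,120:520]
cv2.imwrite("pics/d.png",np.hstack([a,b])[:,:,::-1])
E
```

```text
2.85 [0.1428, 0.2542, 1.9565, -0.0, 0.9365, 1.8285] [497.2  73.  159.1] [ 3.14   0.005 -0.115] chest: [-44.1  -2.2 159.1] F [-0.1 -0.2  0.7] 0.0045290678227483975
```

View pics/d.png

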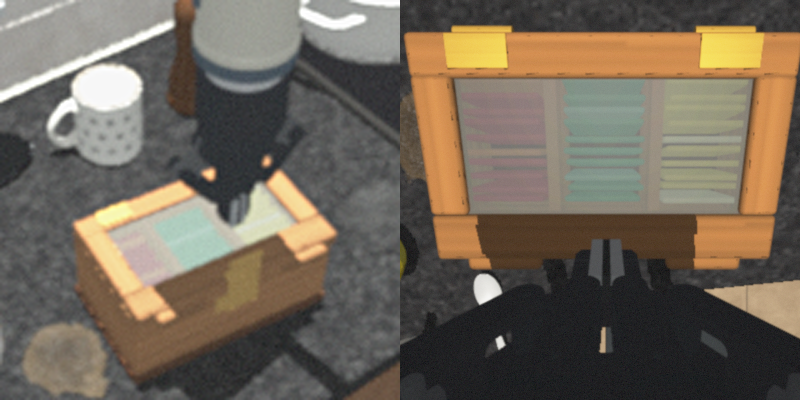

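The fingertips are centred on the chest behind the tab (clasp at about (240,280) in the left panel). I'll lower to about z = 122 and pull.

Emit:
{"api": "arm_command", "payload": {
  "deltas": [
    {"hand":0,"tx":1,"ty":-2,"tz":19,"wx":0,"wy":0,"wz":0},
    {"hand":0,"tx":0,"ty":0,"tz":18,"wx":0,"wy":0,"wz":0},
    {"hand":0,"tx":0,"ty":0,"tz":0,"wx":0,"wy":0,"wz":0},
    {"hand":0,"tx":-8,"ty":0,"tz":0,"wx":0,"wy":0,"wz":0},
    {"hand":0,"tx":-8,"ty":0,"tz":0,"wx":0,"wy":0,"wz":0},
    {"hand":0,"tx":-8,"ty":0,"tz":0,"wx":0,"wy":0,"wz":0},
    {"hand":0,"tx":-8,"ty":0,"tz":0,"wx":0,"wy":0,"wz":0},
    {"hand":0,"tx":-8,"ty":0,"tz":0,"wx":0,"wy":0,"wz":0}
  ]
}}

```text
clock: 3.95
eef_pos: [460.2, 79.7, 124.4]
tcp_rot: [-3.142, -0.0, -0.115]
contact_force: [-0.1, 0.9, 0.0]
opening: 0.005
grasp_force: 0.0
```

Emit:
{"api": "arm_command", "payload": {
  "deltas": [
    {"hand":0,"tx":-10,"ty":0,"tz":0,"wx":0,"wy":0,"wz":0},
    {"hand":0,"tx":-10,"ty":0,"tz":0,"wx":0,"wy":0,"wz":0},
    {"hand":0,"tx":-10,"ty":0,"tz":0,"wx":0,"wy":0,"wz":0},
    {"hand":0,"tx":-12,"ty":0,"tz":0,"wx":0,"wy":0,"wz":0},
    {"hand":0,"tx":-12,"ty":0,"tz":0,"wx":0,"wy":0,"wz":0},
    {"hand":0,"tx":-12,"ty":0,"tz":0,"wx":0,"wy":0,"wz":0}
  ]
}}

```text
clock: 4.7
eef_pos: [394.4, 87.3, 124.3]
tcp_rot: [3.142, 0.0, -0.115]
contact_force: [-0.4, -0.2, 0.2]
opening: 0.002
grasp_force: 0.0
```

```bash
python3 st.py; python3 - <<'E'
from rig import imaging
import cv2,pickle,numpy as np
s=imaging.grab_frame("scene");w=imaging.grab_frame("top")
a=cv2.resize(s["image"][150:250,280:380],(400,400),interpolation=cv2.INTER_CUBIC)
b=cv2.resize(w["image"][165:265,285:385],(400,400),interpolation=cv2.INTER_CUBIC)
cv2.imwrite("pics/e.png",np.hstack([a,b])[:,:,::-1])
# kinematic fit (planar, tool down)
Q=np.array([[-1.2174,.3536,1.6341,1.1552],[-.1106,.0584,2.0097,1.0736],[.1428,.2542,1.9565,.9365]])
from rig import r
S=r.sense();q=S["qpos"];Q=np.r_[Q,[[q[0],q[1],q[2],q[4]]]]
P=np.array([[217.6,-585.4,230.6],[437.1,-47,231.2],[497.2,73,159.1],S["eef_pos"]])
A=[];B=[]
for k,p in zip(Q,P):
    a1=k[1];a2=k[1]+k[2]
    A+= [[np.sin(a1),np.sin(a2),np.cos(a2),1,0],[np.cos(a1),np.cos(a2),-np.sin(a2),0,1]];B+=[np.hypot(*p[:2]),p[2]]
x,res,rk,sv=np.linalg.lstsq(np.array(A),np.array(B),rcond=None);print(x.round(1),(np.array(A)@x-B).round(2),sv)
E
```

```text
4.7 [0.2141, 0.1621, 2.1836, 0.0, 0.7959, 1.9] [394.4  87.3 124.3] [ 3.142  0.    -0.115] chest: [-147.9    0.2  124.3] F [-0.4 -0.2  0.2] 0.001951304165110783
[ 5.646e+02  4.950e+02  6.050e+01  5.000e-01 -4.320e+01] [-0.39  0.06  0.05 -0.13  0.91 -0.   -0.58  0.07] [3.45060992 2.82178747 0.28215505 0.19368914 0.11696028]
```

View pics/e.png

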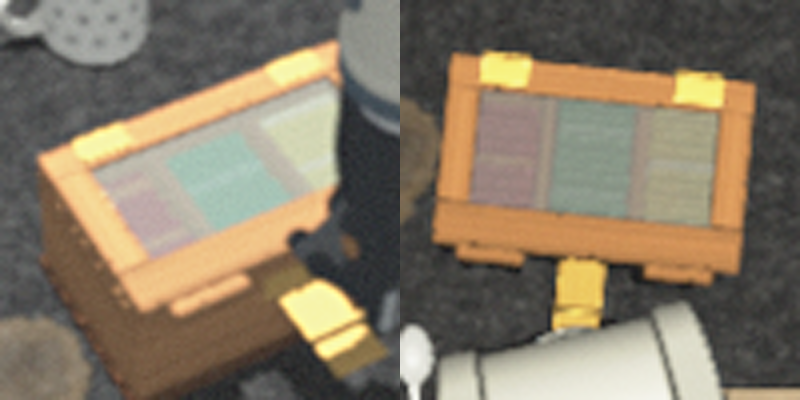

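The clasp has let go and hangs forward, clear of the lid. The forward tool tilt isn't reachable this close to the base, so I'll come from the right with the tool pointing left under the right lip. I'll check that pose against a kinematic model first.

```bash
cat > kin.py <<'E'
import numpy as np
from scipy.spatial.transform import Rotation as R
from scipy.optimize import least_squares
from h import *
lo=np.array([-2.63,-.92,.06,-1.3,0,-3.02]);hi=np.array([2.63,2.1,2.66,4.44,2.69,3.02])
Rc=R.from_euler("z",-np.pi/2)
def fk(q,d):
    a=R.from_euler("z",q[0])*R.from_euler("y",q[1])
    b=a*R.from_euler("y",q[2]); t=b*R.from_euler("zyz",[q[3],q[4],q[5]])
    return np.array([0,0,d-43.2])+a.apply([0,0,564.6])+b.apply([60.5,0,495])+t.apply([0,0,d]),t*Rc
def ik(p,Rt,q0,d):
    f=lambda q:np.r_[(fk(q,d)[0]-p)/100,(Rt.inv()*fk(q,d)[1]).as_rotvec()]
    o=least_squares(f,np.clip(q0,lo+.01,hi-.01),bounds=(lo,hi));return o.x,np.abs(o.fun).max()
E
python3 - <<'E'
from kin import *
q=np.array([.2141,.1621,2.1836,0,.7959,1.9])
p,t=fk(q,300);print(p.round(1),t.as_euler("xyz").round(3))
R0=R.from_euler("xyz",[np.pi,0,-.115])
for d in(200,280,360):
    q=np.array([.2141,.1621,2.1836,0,.7959,1.9])
    for c,phi in [((-130,-80,180),0),((-100,-170,180),0)]+[((-100,-170,180),a) for a in np.linspace(.2,1.31,6)]+[((-80,-140,70),1.31),((-80,-60,70),1.31),((-30,-60,180),1.31),((39,-60,234),1.31)]:
        q,e=ik(w(chest,c)[0],R0*R.from_euler("x",phi),q,d)
        if phi in(0,1.31):print(d,c,round(phi,2),q.round(2),round(e,4))
E
```

```text
[544.1 325.9 327.1] [2.027 0.742 2.901]
200 (-130, -80, 180) 0 [ 0.05  0.07  2.13 -1.3   0.94 -0.08] 0.0658
200 (-100, -170, 180) 0 [-0.12  0.11  2.1  -1.3   0.92 -0.22] 0.1705
200 (-100, -170, 180) 1.31 [-0.44  0.21  2.04 -1.3   1.25  0.65] 0.9101
200 (-80, -140, 70) 1.31 [-0.28  0.38  2.07 -1.3   0.92  0.52] 0.8638
200 (-80, -60, 70) 1.31 [-0.1   0.35  2.11 -1.3   0.79  0.57] 0.888
200 (-30, -60, 180) 1.31 [-0.2   0.27  1.95 -1.3   1.12  0.75] 0.7423
200 (39, -60, 234) 1.31 [-0.24  0.34  1.77 -1.3   1.31  0.87] 0.7504
280 (-130, -80, 180) 0 [ 0.06  0.07  2.14 -1.3   0.94 -0.08] 0.0635
280 (-100, -170, 180) 0 [-0.09  0.11  2.1  -1.3   0.92 -0.21] 0.1648
280 (-100, -170, 180) 1.31 [-0.47  0.23  2.01 -1.3   1.2   0.51] 0.8752
280 (-80, -140, 70) 1.31 [-0.3   0.38  2.06 -1.3   0.88  0.41] 0.95
280 (-80, -60, 70) 1.31 [-0.13  0.35  2.12 -1.3   0.75  0.47] 0.9608
280 (-30, -60, 180) 1.31 [-0.25  0.28  1.95 -1.3   1.1   0.63] 0.72
280 (39, -60, 234) 1.31 [-0.3   0.37  1.75 -1.3   1.31  0.75] 0.7653
360 (-130, -80, 180) 0 [ 0.07  0.07  2.14 -1.3   0.94 -0.08] 0.0605
360 (-100, -170, 180) 0 [-0.06  0.1   2.11 -1.3   0.92 -0.2 ] 0.1575
360 (-100, -170, 180) 1.31 [-0.48  0.24  1.98 -1.3   1.17  0.41] 0.8479
360 (-80, -140, 70) 1.31 [-0.31  0.38  2.06 -1.3   0.84  0.34] 1.0177
360 (-80, -60, 70) 1.31 [-0.14  0.34  2.13 -1.3   0.71  0.4 ] 1.0179
360 (-30, -60, 180) 1.31 [-0.28  0.29  1.94 -1.3   1.08  0.53] 0.8026
360 (39, -60, 234) 1.31 [-0.35  0.4   1.72 -1.3   1.32  0.65] 0.7725
```

```bash
sed -i 's/"zyz"/"ZYZ"/' kin.py
cat > chk.py <<'E'
from kin import *
q=np.array([.2141,.1621,2.1836,0,.7959,1.9])
p,t=fk(q,300);print(p.round(1),t.as_euler("xyz").round(3))
R0=R.from_euler("xyz",[np.pi,0,-.115])
for d in(200,280,360):
    q=np.array([.2141,.1621,2.1836,0,.7959,1.9])
    for c,phi in [((-130,-80,180),0),((-100,-170,180),0)]+[((-100,-170,180),a) for a in np.linspace(.2,1.31,6)]+[((-80,-140,70),1.31),((-80,-60,70),1.31),((-30,-60,180),1.31),((39,-60,234),1.31)]:
        q,e=ik(w(chest,c)[0],R0*R.from_euler("x",phi),q,d)
        print(d,c,round(phi,2),q.round(2),round(e,4))
E
python3 chk.py
```

```text
[393.3  85.5 124.4] [-3.142 -0.     3.026]
200 (-130, -80, 180) 0 [ 0.01 -0.02  2.44  1.85  0.    2.99] 0.7215
200 (-100, -170, 180) 0 [-0.2   0.02  2.39  1.6   0.    3.02] 0.7272
200 (-100, -170, 180) 0.2 [-0.39  0.05  2.37  1.43  0.41  3.02] 0.7137
200 (-100, -170, 180) 0.42 [-0.53  0.13  2.32  1.31  0.77  3.02] 0.6295
200 (-100, -170, 180) 0.64 [-0.6   0.22  2.27  1.25  1.04  3.02] 0.5254
200 (-100, -170, 180) 0.87 [-0.64  0.31  2.22  1.21  1.27  3.02] 0.5259
200 (-100, -170, 180) 1.09 [-0.65  0.41  2.17  1.19  1.48  3.02] 0.5547
200 (-100, -170, 180) 1.31 [-0.65  0.51  2.13  1.18  1.68  3.02] 0.5555
200 (-80, -140, 70) 1.31 [-0.57  0.71  2.13  1.25  1.51  3.02] 0.373
200 (-80, -60, 70) 1.31 [-0.4   0.7   2.19  1.43  1.45  3.02] 0.3291
200 (-30, -60, 180) 1.31 [-0.38  0.53  2.13  1.52  1.53  3.02] 0.5662
200 (39, -60, 234) 1.31 [-0.34  0.49  2.01  1.61  1.5   3.02] 0.7167
280 (-130, -80, 180) 0 [ 0.01 -0.07  2.53  1.82  0.    3.02] 0.6822
280 (-100, -170, 180) 0 [-0.2  -0.02  2.48  1.6   0.    3.02] 0.685
280 (-100, -170, 180) 0.2 [-0.55  0.05  2.41  1.27  0.57  3.02] 0.643
280 (-
[... 776 characters left out ...]
0, -170, 180) 0.2 [-0.71  0.06  2.43  1.13  0.69  3.02] 0.5805
360 (-100, -170, 180) 0.42 [-0.83  0.2   2.33  1.04  0.93  3.02] 0.5057
360 (-100, -170, 180) 0.64 [-0.9   0.34  2.24  0.99  1.13  3.02] 0.4305
360 (-100, -170, 180) 0.87 [-0.93  0.5   2.15  0.96  1.31  3.02] 0.3615
360 (-100, -170, 180) 1.09 [-0.94  0.65  2.06  0.93  1.48  3.02] 0.3777
360 (-100, -170, 180) 1.31 [-0.93  0.8   1.97  0.92  1.65  3.02] 0.3793
360 (-80, -140, 70) 1.31 [-0.86  0.98  1.93  0.98  1.5   3.02] 0.2737
360 (-80, -60, 70) 1.31 [-0.73  0.97  2.03  1.1   1.44  3.02] 0.2105
360 (-30, -60, 180) 1.31 [-0.7   0.81  2.04  1.21  1.56  3.02] 0.3472
360 (39, -60, 234) 1.31 [-0.65  0.75  1.98  1.34  1.6   3.02] 0.4623
```

```bash
sed -i 's/"z",-np.pi/"z",np.pi/' kin.py; python3 chk.py
```

```text
[393.3  85.5 124.4] [ 3.142  0.    -0.115]
200 (-130, -80, 180) 0 [ 0.01  0.07  2.13 -0.    0.94  1.7 ] 0.0
200 (-100, -170, 180) 0 [-0.2   0.11  2.08 -0.    0.95  1.48] 0.0
200 (-100, -170, 180) 0.2 [-0.29  0.13  2.07  0.24  0.99  1.26] 0.0
200 (-100, -170, 180) 0.42 [-0.39  0.16  2.07  0.46  1.08  1.04] 0.0
200 (-100, -170, 180) 0.64 [-0.47  0.22  2.06  0.65  1.2   0.87] 0.0
200 (-100, -170, 180) 0.87 [-0.53  0.28  2.06  0.8   1.34  0.74] 0.0
200 (-100, -170, 180) 1.09 [-0.58  0.36  2.06  0.92  1.48  0.63] 0.0
200 (-100, -170, 180) 1.31 [-0.61  0.45  2.06  1.02  1.63  0.55] 0.0
200 (-80, -140, 70) 1.31 [-0.54  0.67  2.06  1.09  1.49  0.37] 0.0
200 (-80, -60, 70) 1.31 [-0.38  0.65  2.12  1.23  1.42  0.36] 0.0
200 (-30, -60, 180) 1.31 [-0.35  0.47  2.01  1.22  1.51  0.64] 0.0
200 (39, -60, 234) 1.31 [-0.33  0.47  1.84  1.24  1.55  0.82] 0.0
280 (-130, -80, 180) 0 [ 0.01  0.07  2.13 -0.    0.94  1.7 ] 0.0
280 (-100, -170, 180) 0 [-0.2   0.11  2.08 -0.    0.95  1.48] 0.0
280 (-100, -170, 180) 0.2 [-0.33  0.14  2.07  0.23  0.99  1.22] 0.0
280 (-100, -170, 180) 0.42 [-0.46  0.19  2.05  0
[... 672 characters left out ...]
0.    0.95  1.48] 0.0
360 (-100, -170, 180) 0.2 [-0.37  0.14  2.06  0.23  1.    1.19] 0.0
360 (-100, -170, 180) 0.42 [-0.52  0.22  2.04  0.43  1.1   0.92] 0.0
360 (-100, -170, 180) 0.64 [-0.65  0.33  2.    0.58  1.24  0.72] 0.0
360 (-100, -170, 180) 0.87 [-0.74  0.46  1.96  0.68  1.38  0.58] 0.0
360 (-100, -170, 180) 1.09 [-0.81  0.6   1.92  0.75  1.53  0.47] 0.0
360 (-100, -170, 180) 1.31 [-0.85  0.74  1.87  0.81  1.67  0.38] 0.0
360 (-80, -140, 70) 1.31 [-0.78  0.94  1.84  0.86  1.54  0.28] 0.0
360 (-80, -60, 70) 1.31 [-0.67  0.93  1.94  0.98  1.46  0.23] 0.0
360 (-30, -60, 180) 1.31 [-0.62  0.74  1.89  1.01  1.58  0.44] 0.0
360 (39, -60, 234) 1.31 [-0.57  0.7   1.75  1.06  1.64  0.61] 0.0
```

Emit:
{"api": "arm_command", "payload": {
  "deltas": [
    {"hand":0,"tx":0,"ty":0,"tz":-28,"wx":0,"wy":0,"wz":0},
    {"hand":0,"tx":0,"ty":10,"tz":-28,"wx":0,"wy":0,"wz":0},
    {"hand":0,"tx":12,"ty":40,"tz":0,"wx":0,"wy":0,"wz":0},
    {"hand":0,"tx":12,"ty":40,"tz":0,"wx":0,"wy":0,"wz":0},
    {"hand":0,"tx":12,"ty":40,"tz":0,"wx":0,"wy":0,"wz":0},
    {"hand":0,"tx":12,"ty":40,"tz":0,"wx":0,"wy":0,"wz":0}
  ]
}}

```text
clock: 5.55
eef_pos: [423.9, -88.7, 180.5]
tcp_rot: [3.142, -0.001, -0.115]
contact_force: [0.7, 0.3, 0.1]
opening: 0.001
grasp_force: 0.0
```

Emit:
{"api": "arm_command", "payload": {
  "deltas": [
    {"hand":0,"tx":0,"ty":0,"tz":0,"wx":0.164,"wy":0,"wz":0},
    {"hand":0,"tx":0,"ty":0,"tz":0,"wx":0.164,"wy":0,"wz":0},
    {"hand":0,"tx":0,"ty":0,"tz":0,"wx":0.164,"wy":0,"wz":0},
    {"hand":0,"tx":0,"ty":0,"tz":0,"wx":0.164,"wy":0,"wz":0},
    {"hand":0,"tx":0,"ty":0,"tz":0,"wx":0.164,"wy":0,"wz":0},
    {"hand":0,"tx":0,"ty":0,"tz":0,"wx":0.164,"wy":0,"wz":0},
    {"hand":0,"tx":0,"ty":0,"tz":0,"wx":0.164,"wy":0,"wz":0},
    {"hand":0,"tx":0,"ty":0,"tz":0,"wx":0.164,"wy":0,"wz":0}
  ]
}}

```text
clock: 6.55
eef_pos: [423.9, -88.3, 180.1]
tcp_rot: [-1.826, -0.002, -0.117]
contact_force: [0.1, 0.2, -0.3]
opening: -0.0
grasp_force: 0.0
```

```bash
python3 st.py; python3 - <<'E'
from kin import *
from rig import r,imaging
import cv2
s=r.sense()
o=least_squares(lambda d:fk(s["qpos"],d[0])[0]-s["eef_pos"],[300]);print("d",o.x,o.fun)
t=R.from_euler("xyz",s["tcp_rot"]);Rch=R.from_euler("z",-.115)
print("tool axes (rows) in chest frame",(Rch.inv()*t).as_matrix().T.round(3).tolist())
a=imaging.grab_frame("scene")["image"][100:340,240:560];cv2.imwrite("pics/f.png",cv2.resize(a,(800,600))[:,:,::-1])
E
```

```text
6.55 [-0.8285, 0.7129, 1.9048, 0.8278, 1.6689, 0.389] [423.9 -88.3 180.1] [-1.826 -0.002 -0.117] chest: [ -98.4 -170.9  180.1] F [ 0.1  0.2 -0.3] -0.00020039752944620901
d [341.26165204] [-3.74900589  0.30862762  0.16975415]
tool axes (rows) in chest frame [[1.0, -0.002, 0.002], [0.001, -0.252, -0.968], [0.002, 0.968, -0.252]]
```

View pics/f.png

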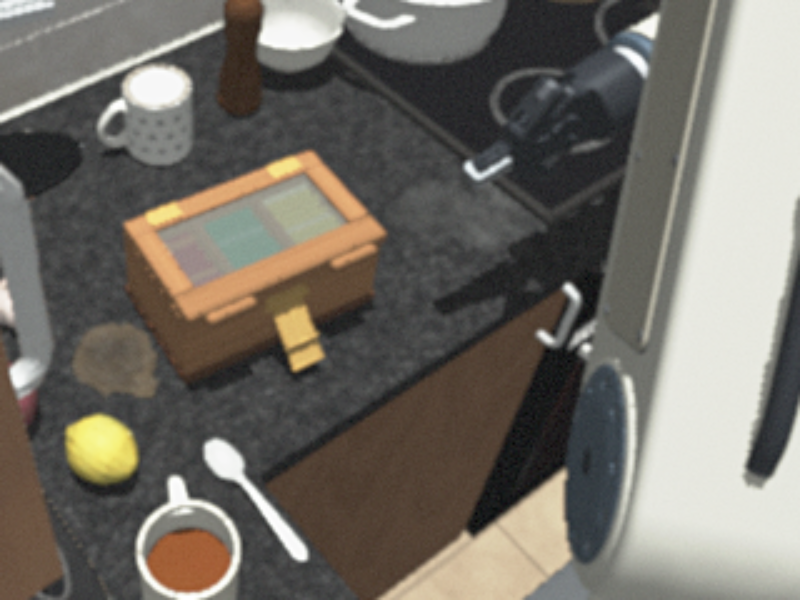

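The clasp hangs down the front at about (300,340), the lid is still shut, and the chest hasn't moved. The fingertips are to the right at (490,165). I'll go in under the right lip.

Emit:
{"api": "arm_command", "payload": {
  "deltas": [
    {"hand":0,"tx":4,"ty":25.5,"tz":14.5,"wx":0,"wy":0,"wz":0},
    {"hand":0,"tx":4,"ty":25.5,"tz":14.5,"wx":0,"wy":0,"wz":0},
    {"hand":0,"tx":4,"ty":25.5,"tz":14.5,"wx":0,"wy":0,"wz":0},
    {"hand":0,"tx":4,"ty":25.5,"tz":14.5,"wx":0,"wy":0,"wz":0},
    {"hand":0,"tx":0,"ty":0,"tz":0,"wx":0,"wy":0,"wz":0}
  ]
}}

```text
clock: 7.22
eef_pos: [442.5, -58.7, 65.9]
tcp_rot: [-1.831, 0.002, -0.114]
contact_force: [-0.3, -0.7, 1.4]
opening: 0.0
grasp_force: 0.0
```

```bash
python3 st.py
```

```text
7.225 [-0.7663, 0.9172, 1.8844, 0.8765, 1.5244, 0.2703] [442.5 -58.7  65.9] [-1.831  0.002 -0.114] chest: [ -83.4 -139.3   65.9] F [-0.3 -0.7  1.4] 0.00038129214754076935
```

Emit:
{"api": "arm_command", "payload": {
  "deltas": [
    {"hand":0,"tx":0.5,"ty":-5,"tz":19,"wx":0,"wy":0,"wz":0},
    {"hand":0,"tx":0.5,"ty":-5,"tz":19,"wx":0,"wy":0,"wz":0},
    {"hand":0,"tx":0.5,"ty":-5,"tz":19,"wx":0,"wy":0,"wz":0},
    {"hand":0,"tx":0.5,"ty":-5,"tz":18,"wx":0,"wy":0,"wz":0},
    {"hand":0,"tx":0,"ty":0,"tz":0,"wx":0,"wy":0,"wz":0}
  ]
}}

```text
clock: 7.85
eef_pos: [453.2, 19.3, 67.4]
tcp_rot: [-1.829, 0.001, -0.113]
contact_force: [-0.3, -0.7, -0.5]
opening: -0.004
grasp_force: 0.0
```

```bash
python3 st.py; python3 - <<'E'
# path in (chest x,z) -> per-row tool tx,ty,tz
import numpy as np
th=np.r_[0,np.linspace(.12,1.56,16)]
r=np.linspace(146,135,17);c=24
P=np.c_[65-r*np.cos(th)-c*np.sin(th),95+r*np.sin(th)-c*np.cos(th)]
d=np.diff(P,axis=0)
for t,p,k in zip(th[1:],P[1:],d):print(round(t,2),p.round(0),"tx %.1f ty %.1f tz %.1f"%(k[0],-.966*k[1],-.257*k[1]))
E
```

```text
7.85 [-0.6433, 0.8997, 1.9756, 0.9972, 1.4526, 0.2313] [453.2  19.3  67.4] [-1.829e+00  1.000e-03 -1.130e-01] chest: [-81.7 -60.5  67.4] F [-0.3 -0.7 -0.5] -0.004196209975773314
0.12 [-82.  89.] tx -1.1 ty -17.0 tz -4.5
0.22 [-81. 103.] tx 0.7 ty -13.5 tz -3.6
0.31 [-79. 116.] tx 2.1 ty -13.3 tz -3.5
0.41 [-76. 130.] tx 3.3 ty -13.0 tz -3.5
0.5 [-71. 143.] tx 4.6 ty -12.6 tz -3.3
0.6 [-66. 155.] tx 5.8 ty -12.0 tz -3.2
0.7 [-59. 167.] tx 6.9 ty -11.4 tz -3.0
0.79 [-51. 178.] tx 8.0 ty -10.7 tz -2.8
0.89 [-42. 188.] tx 8.9 ty -9.8 tz -2.6
0.98 [-32. 198.] tx 9.8 ty -8.9 tz -2.4
1.08 [-21. 206.] tx 10.6 ty -7.9 tz -2.1
1.18 [-10. 213.] tx 11.3 ty -6.9 tz -1.8
1.27 [  2. 219.] tx 11.9 ty -5.8 tz -1.5
1.37 [ 14. 224.] tx 12.3 ty -4.7 tz -1.2
1.46 [ 27. 227.] tx 12.6 ty -3.5 tz -0.9
1.56 [ 40. 230.] tx 12.9 ty -2.3 tz -0.6
```

Emit:
{"api": "arm_command", "payload": {
  "deltas": [
    {"hand":0,"tx":0,"ty":-7,"tz":-2,"wx":0,"wy":0,"wz":0},
    {"hand":0,"tx":-0.5,"ty":-8,"tz":-2,"wx":0,"wy":0,"wz":0},
    {"hand":0,"tx":0,"ty":-9,"tz":-2.5,"wx":0,"wy":0,"wz":0},
    {"hand":0,"tx":1,"ty":-9,"tz":-2.5,"wx":0,"wy":0,"wz":0},
    {"hand":0,"tx":2,"ty":-12,"tz":-3,"wx":0,"wy":0,"wz":0}
  ]
}}

```text
clock: 8.48
eef_pos: [456.3, 16.9, 114.2]
tcp_rot: [-1.83, -0.0, -0.116]
contact_force: [0.3, -1.2, -2.6]
opening: -0.001
grasp_force: 1.0
```

```bash
python3 st.py; python3 - <<'E'
from rig import imaging
import cv2,numpy as np
a=imaging.grab_frame("scene")["image"][130:250,270:430];b=imaging.grab_frame("top")["image"][160:280,285:445]
cv2.imwrite("pics/g.png",np.vstack([cv2.resize(x,(400,300),interpolation=2) for x in(a,b)])[:,:,::-1])
E
```

```text
8.475 [-0.6441, 0.8066, 1.9911, 0.9922, 1.4938, 0.2963] [456.3  16.9 114.2] [-1.83  -0.    -0.116] chest: [-78.3 -62.6 114.2] F [ 0.3 -1.2 -2.6] -0.0010827534940213324
```

View pics/g.png

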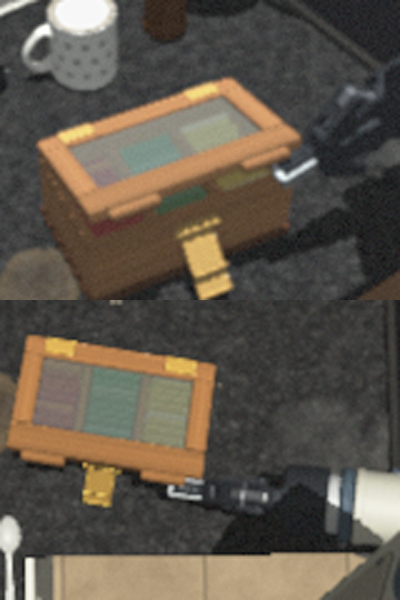

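The lid is lifting on the fingertip (top view contact near (180,485)) and the chest hasn't moved. I'll carry on along the arc, a little further in.

Emit:
{"api": "arm_command", "payload": {
  "deltas": [
    {"hand":0,"tx":8,"ty":-14,"tz":-3.5,"wx":0,"wy":0,"wz":0},
    {"hand":0,"tx":7,"ty":-12.5,"tz":-3.5,"wx":0,"wy":0,"wz":0},
    {"hand":0,"tx":7,"ty":-12,"tz":-3,"wx":0,"wy":0,"wz":0},
    {"hand":0,"tx":8,"ty":-11.5,"tz":-3,"wx":0,"wy":0,"wz":0},
    {"hand":0,"tx":9,"ty":-10.5,"tz":-3,"wx":0,"wy":0,"wz":0},
    {"hand":0,"tx":9,"ty":-9.5,"tz":-2.5,"wx":0,"wy":0,"wz":0},
    {"hand":0,"tx":10,"ty":-8.5,"tz":-2.5,"wx":0,"wy":0,"wz":0},
    {"hand":0,"tx":11,"ty":-7.5,"tz":-2,"wx":0,"wy":0,"wz":0}
  ]
}}

```text
clock: 9.57
eef_pos: [525.2, 9.2, 203.3]
tcp_rot: [-1.829, 0.0, -0.115]
contact_force: [-0.6, -0.5, 0.4]
opening: -0.002
grasp_force: 0.3
```

```bash
python3 st.py; python3 - <<'E'
from rig import imaging
import cv2,numpy as np
a=imaging.grab_frame("scene")["image"][100:250,270:470];b=imaging.grab_frame("top")["image"][160:310,285:485]
cv2.imwrite("pics/i.png",np.vstack([cv2.resize(x,(400,300),interpolation=2) for x in(a,b)])[:,:,::-1])
E
```

```text
9.575 [-0.5836, 0.6822, 1.8733, 1.0411, 1.5998, 0.5166] [525.2   9.2 203.3] [-1.829  0.    -0.115] chest: [ -9.  -62.3 203.3] F [-0.6 -0.5  0.4] -0.00200847336093744
```

View pics/i.png

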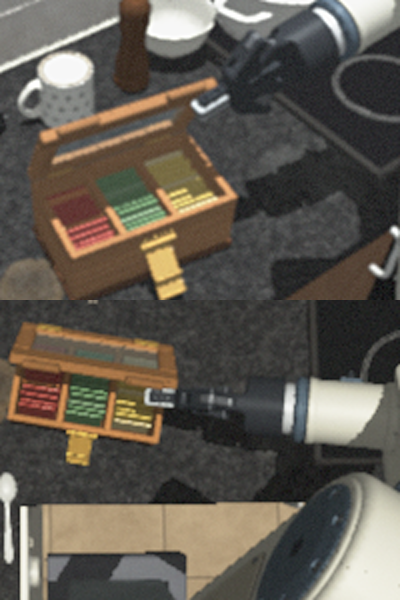

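The lid is about 60° up and still rests on the fingertip at (165,397) in the top view. I'll push it gently past upright.

Emit:
{"api": "arm_command", "payload": {
  "deltas": [
    {"hand":0,"tx":9,"ty":-6,"tz":-1.5,"wx":0,"wy":0,"wz":0},
    {"hand":0,"tx":9,"ty":-5,"tz":-1.5,"wx":0,"wy":0,"wz":0},
    {"hand":0,"tx":8,"ty":-4,"tz":-1,"wx":0,"wy":0,"wz":0},
    {"hand":0,"tx":8,"ty":-3,"tz":-1,"wx":0,"wy":0,"wz":0},
    {"hand":0,"tx":8,"ty":-2,"tz":-0.5,"wx":0,"wy":0,"wz":0},
    {"hand":0,"tx":7,"ty":0,"tz":0,"wx":0,"wy":0,"wz":0},
    {"hand":0,"tx":7,"ty":0,"tz":0,"wx":0,"wy":0,"wz":0},
    {"hand":0,"tx":7,"ty":0,"tz":0,"wx":0,"wy":0,"wz":0}
  ]
}}

```text
clock: 10.68
eef_pos: [587.7, 1.4, 223.2]
tcp_rot: [-1.83, -0.0, -0.116]
contact_force: [-0.6, 0.8, 0.6]
opening: -0.006
grasp_force: 0.0
```

Emit:
{"api": "arm_command", "payload": {
  "deltas": [
    {"hand":0,"tx":5,"ty":0,"tz":0,"wx":0,"wy":0,"wz":0},
    {"hand":0,"tx":5,"ty":0,"tz":0,"wx":0,"wy":0,"wz":0},
    {"hand":0,"tx":5,"ty":0,"tz":0,"wx":0,"wy":0,"wz":0},
    {"hand":0,"tx":0,"ty":0,"tz":0,"wx":0,"wy":0,"wz":0},
    {"hand":0,"tx":-10,"ty":0,"tz":0,"wx":0,"wy":0,"wz":0},
    {"hand":0,"tx":-20,"ty":0,"tz":0,"wx":0,"wy":0,"wz":0}
  ]
}}

```text
clock: 11.42
eef_pos: [571.5, 3.6, 223.2]
tcp_rot: [-1.83, -0.0, -0.115]
contact_force: [-0.2, -0.7, -0.7]
opening: 0.003
grasp_force: 0.0
```

```bash
python3 st.py
```

```text
11.425 [-0.5502, 0.6882, 1.7761, 1.0714, 1.6269, 0.6052] [571.5   3.6 223.2] [-1.83  -0.    -0.115] chest: [ 37.6 -62.6 223.2] F [-0.2 -0.7 -0.7] 0.0025466035028157935
```

Emit:
{"api": "arm_command", "payload": {
  "deltas": [
    {"hand":0,"tx":-10,"ty":0,"tz":-30,"wx":0,"wy":0,"wz":0},
    {"hand":0,"tx":-10,"ty":0,"tz":-40,"wx":0,"wy":0,"wz":0},
    {"hand":0,"tx":-10,"ty":0,"tz":-40,"wx":0,"wy":0,"wz":0},
    {"hand":0,"tx":-10,"ty":0,"tz":-40,"wx":0,"wy":0,"wz":0},
    {"hand":0,"tx":0,"ty":0,"tz":0,"wx":0,"wy":0,"wz":0},
    {"hand":0,"tx":0,"ty":0,"tz":0,"wx":0,"wy":0,"wz":0}
  ]
}}

```text
clock: 12.18
eef_pos: [515.5, -135.7, 261.6]
tcp_rot: [-1.829, 0.0, -0.116]
contact_force: [-0.5, 0.1, -0.0]
opening: -0.002
grasp_force: 0.0
```

```bash
python3 st.py; python3 - <<'E'
from rig import imaging
import cv2,numpy as np
a=imaging.grab_frame("scene")["image"][70:370,220:520];b=imaging.grab_frame("top")["image"][130:310,215:395]
cv2.imwrite("pics/k.png",np.hstack([cv2.resize(x,(400,400),interpolation=2) for x in(a,b)])[:,:,::-1])
E
```

```text
12.175 [-0.7744, 0.6748, 1.6734, 0.9076, 1.8158, 0.6203] [ 515.5 -135.7  261.6] [-1.829  0.    -0.116] chest: [  -2.  -207.4  261.6] F [-0.5  0.1 -0. ] -0.0020299657668518168
```

View pics/k.png

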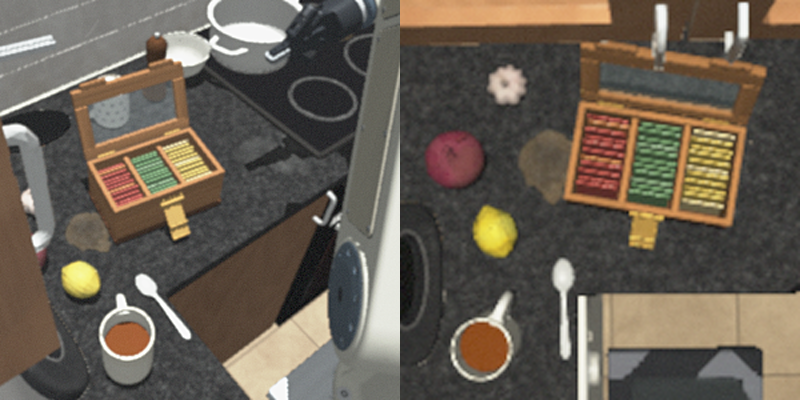

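The lid stands wide open (scene (130,110), top (670,80)), the clasp hangs down, the chest hasn't moved, nothing around it is disturbed and the arm is clear.

```bash
python3 -c "
from rig import r
print(r.sign_off())"
```

```text
the job is handed in; nothing more can be done
None
```

The tea chest is open and handed in: the clasp was pulled forward until it dropped, then the lid was pushed past upright and stands wide open by itself, with the chest in place and nothing around it disturbed (about 12 s on the robot's clock).

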